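Roll the sample canister to the gauge line

TASK

The round metal canister lies on the rubber-topped roll track. Roll it along the track by pushing with the fingertips on its upper side, never lifting or gripping it, until it stops squarely over the white index line in front of the gauge head, and leave it resting there. Do not disturb the other things beside the track.

Things in the scene. Friction and masses are not known exactly. Their poses are not given: they have to be found in the camera images.
- canister_center (a point): centre of the canister, a closed metal cylinder 90 mm in diameter, 120 mm long (0.3 to 0.6 kg), lying on its side; x is its axis (within 0.1 rad of the track's x at the start), y and z turn as it rolls. Its middle 80 mm is 1 mm smaller in radius than its end bands. It rolls with slight resistance: it stays where it is left and coasts a short way when pushed slowly.
- track: fixed flat plate 160 mm (its x) by 440 mm (its y), rubber mat on top 10 mm above the bench, end stops 22 mm high at both ends. Origin: centre of the plate at bench height. The canister rolls along the track's y, toward +y (the robot's left) to reach the line.
- index_line (a point): middle of the white line painted across the track (along the track's x), at the height of the mat's top, straight before the lens of the gauge head, a fixed grey box 85 mm high beside the far (+x) edge. Axes parallel to the track's. At the start the line lies 150 to 250 mm from the canister's centre.
- weight_100g: loose brass weight 22x22x36 mm, standing beyond the far edge of the track, to be left alone; origin at the centre of its underside
- coil_standard: loose round coil standard 50x50x46 mm with two pins up, standing beyond the far edge of the track, to be left alone; origin at the centre of its underside
- rf_tee: loose metal T-shaped adapter 24x41x15 mm, lying before the near edge of the track, to be left alone; origin at the centre of its underside

How it is judged:
On the way:
1. the canister has rolled (not slid) through most of a half turn (angle between canister_center's own z axis and vertical above 2.5 rad), for 0.02 s.
At the end, for the whole second after the job is handed in: The canister lies at rest on the mat with its axis within 10 mm of the index line along the track, within 30 mm of the track's middle across it, and within 0.2 rad of parallel to the line (y of canister_center in the frame of index_line between -0.01 and 0.01 m and x of canister_center in the frame of index_line between -0.03 and 0.03 m and z of canister_center in the frame of index_line below 0.05 m and angle between the x axis of canister_center and the x axis of index_line, either way round below 0.2 rad and angle between canister_center's own x axis and vertical between 1.45 and 1.69 rad and linear speed of canister below 0.01 m/s); the robot touches nothing.
It fails at once if the canister is lifted off the track (more than 15 mm) (height (world z) of canister_center above 0.07 m).
It fails at once if the fingers push the canister from low on its side instead of on its upper side (contact force between the fingers and canister above 1 N and height (world z) of the grasp point below 0.08 m).
It fails at once if the weight is moved more than 20 mm (distance of weight_100g from where it was at the start of the episode above 0.02 m).
It fails at once if the coil standard is moved more than 20 mm (distance of coil_standard from where it was at the start of the episode above 0.02 m).
It fails at once if the adapter is moved more than 20 mm (distance of rf_tee from where it was at the start of the episode above 0.02 m).
It also fails if it takes over 61 s, if anything falls off the work surface, if the arm or the gripper's body presses on something with over 40 N, if the wrist force passes 120 N, or if a joint passes its speed limit or range.

ROBOT

A 6-joint arm with a two-finger parallel gripper is mounted at the origin on a cart in front of the work surface, level with it; the furniture and walls round the work are solid. World frame = base frame: x ahead of the robot, y to its left, z up, the work surface at z = 0. Lengths are in m, angles in rad, forces in N, time in s.
With the tool pointing down it reaches from about 0.35 to 0.975 m from the base axis. Payload 4.9 kg.
Tool frame: the origin (TCP) lies at the very end of the fingers, on their centre line; the grasp point (between the pads) lies 19 mm behind it (grasp_offset is the distance from the TCP to the grasp point, in m); x points along the fingers, y is the direction in which the jaws open and shut, and the axes are right-handed (so a half turn about x gives the same grasp; the last joint's range is limited). The gripper opens to 85 mm and grips with 20 to 120 N. Pads are 22 mm wide; open, the fingers measure 114 mm over their backs; the gripper's body (76 mm by 85 mm) begins 54 mm behind the grasp point. The pads swing forward as they close: fully open they stand 13 mm farther back than shut.
Start: joints at [-1.355, 0.053, 1.613, -0, 1.476, -0.119], TCP at [0.205, -0.59, 0.2] pointing down, gripper open.
Joint ranges: [-3.01, 3.01], [-1.01, 2.22], [0.06, 2.58], [-1.02, 4.17], [0.09, 2.62], [-3.14, 3.14]. Speed limits (rad/s): [2.57, 2.57, 3.14, 3.14, 3.14, 3.14].

INTERFACE

Orientations are given as a rotation vector (axis times angle).
In Python, from station import get_obs, get_image, camera_model, finish_job, grasp_offset gives the robot as it stands.
- The arm moves only by the shell command python3 -m crank 'ROWS' [OPENING] [FORCE]. ROWS is JSON, a list that holds one entry, the list of rows, each a list of 4 numbers: the shift along the world's x, y, z in m, then the turn about the world's z in degrees. In form: [[[dx, dy, dz, turn], ...]]. A call has 1 to 5 rows; each row is the pose to reach, as a shift and turn from the pose commanded when the call began; what a row does not reach only later rows make up. A row lasts 1/12 s, in which the tool goes at most 41.7 mm and 7.16 degrees, less where a joint would pass 70% of its speed; a pose out of reach is approached as far as the arm can. A call with a gripper value outside its range is refused whole. OPENING is the opening, from 0 (shut) to 1 (fully open), set as the call begins (- or left out, the last holds). The fingers move at their own pace and stop on an object; FORCE is the grip in N (left out, the last holds). Time passes only in rows, so rows that repeat a pose let the fingers close. It gives the time, the measured TCP pose, the force and the opening at its end, in the units of the state.
- get_obs(): the state, without advancing time (a new reading comes with each control period).
- get_image(name): name is "scene" or "top" or "wrist"; returns (picture, depth): 400x640x3 uint8, red, green, blue; 400x640 float32, m along the optical axis (not along the pixel's ray), 0 where there is no reading.
- camera_model(name): a dict with "fx", "fy", "cx", "cy" (pixels), "xyz" and "attitude" of the camera in the world. Camera axes: x right, y down, z forward; pixel columns grow to the right and rows downward; lengths in m; the calibration is good to about 2 mm. A picture is of the moment at which its call begins: read the wrist's pose just before it. camera_model takes no time and is no camera call; for the wrist camera it gives the pose at the moment of the call.
- finish_job(): hands the job in, once; it reports no verdict.
The state is a dict: "t": time; "q": joint angles; "dq": joint speeds; "effort": joint torques, N m; "tool_pos": TCP position; "tool_rot": TCP orientation; "contact_force": force on the tool from outside, world axes, zero at the start; "wrist_torque": the same for the moment, N m; "opening": finger opening in m.
Only numpy, scipy, OpenCV 4.12 (cv2) and the standard library are available. Lean on these libraries where they do the work, as an engineer would, in place of code of your own. Each camera call takes 0.05 s, during which the arm holds its last target.

## Working session

There is one attempt and no reset: what is moved stays moved. The work goes in short steps, Python scripts to look and compute and a shell command to move; the robot and the scene stay as the last step left them, time stands still between calls to the robot, and variables do not carry over. Pictures are saved under pics/ and viewed, and the job is handed in when it is done.

```bash
mkdir -p pics; ls
python3 - <<'E'
from station import *
import cv2,numpy as np
o=get_obs();print(o, grasp_offset)
for n in ("scene","top"):
    m=camera_model(n);print(n,m)
    p,d=get_image(n);cv2.imwrite(f"pics/{n}0.png",p[:,:,::-1]);np.save(f"{n}0.npy",d);np.save(f"{n}0p.npy",p)
E
```

```text
pics
{'t': 0.0, 'q': array([-1.35497464e+00,  5.33527273e-02,  1.61429071e+00,  6.01993591e-07,
        1.47599173e+00, -1.19005255e-01]), 'dq': array([-5.41083288e-04, -3.73343364e-04,  8.44988517e-04, -3.23124967e-05,
       -1.13199193e-03,  1.13082963e-03]), 'effort': array([-2.37166212e-03, -3.93680906e+01, -3.70175457e+01, -3.59102041e-04,
        7.04679958e-03,  7.29043109e-06]), 'tool_pos': array([ 0.20522892, -0.5896218 ,  0.19906761]), 'tool_rot': array([ 2.0406499 ,  0.34698851, -2.04085322]), 'contact_force': array([-1.00723271, -0.38575627,  0.65083089]), 'wrist_torque': array([ 0.02695189, -0.01786369, -0.01715847]), 'opening': 0.0854333267782535} 0.0187
scene {'fx': 510.49372967941804, 'fy': 510.49372967941804, 'cx': 318.47837900988605, 'cy': 198.01103042554183, 'xyz': array([0.00193968, 0.4683773 , 0.69539365]), 'attitude': array([-1.13355716,  2.3308081 , -0.9943775 ])}
top {'fx': 415.13557087657694, 'fy': 415.13557087657694, 'cx': 323.3580160136337, 'cy': 190.18230143788793, 'xyz': array([0.40066621, 0.02456237, 0.90943651]), 'attitude': array([-2.11318695,  2.16577412, -0.17574993])}
```

View pics/scene0.png

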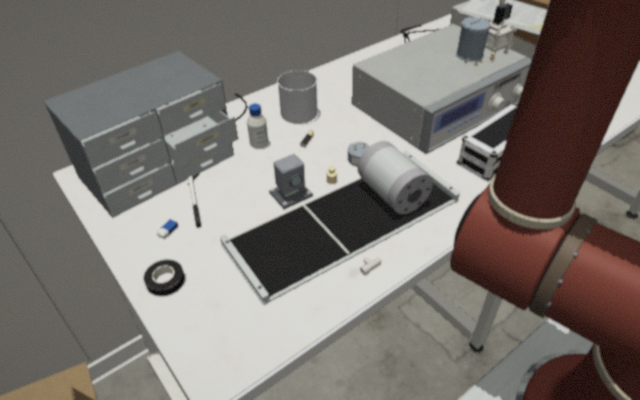

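View pics/top0.png

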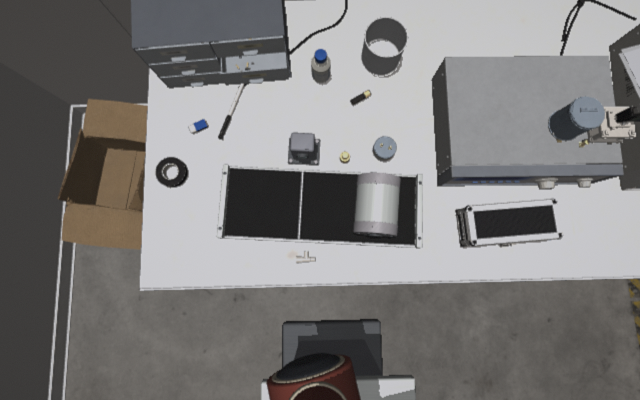

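The top view shows the canister at about (377,205), the line at column 301, the gauge at (303,148), the coil at (385,148), the weight at (345,157) and the tee at (305,257). Next I measure them.

```bash
cat > h.py <<'E'
from station import *
import cv2,numpy as np
from scipy.spatial.transform import Rotation as R
def rays(n,uv,m=None):
    m=m or camera_model(n);uv=np.atleast_2d(uv).astype(float)
    d=np.c_[(uv[:,0]-m['cx'])/m['fx'],(uv[:,1]-m['cy'])/m['fy'],np.ones(len(uv))]
    return np.array(m['xyz']),R.from_rotvec(m['attitude']).apply(d)
def plane(n,uv,z,m=None):
    o,d=rays(n,uv,m);return o+d*((z-o[2])/d[:,2])[:,None]
def cloud(n,d,m=None):
    v,u=np.mgrid[:400,:640];o,r=rays(n,np.c_[u.ravel(),v.ravel()],m)
    return (o+r*d.ravel()[:,None]).reshape(400,640,3)
def can(n="top",d=None):
    "canister axis from depth: band points above z=.06; circle fit y,z"
    if d is None: d=get_image(n)[1]
    P=cloud(n,d);M=(P[...,2]>.045)&(P[...,2]<.12)&(P[...,0]>BX[0])&(P[...,0]<BX[1])&(P[...,1]>BX[2])&(P[...,1]<BX[3])&(d>0)
    return P[M]
BX=(.30,.54,-.24,.30)
E
python3 - <<'E'
from h import *
p=np.load("top0p.npy");d=np.load("top0.npy")
g=cv2.cvtColor(p,cv2.COLOR_RGB2GRAY).astype(float)
# line: brightness centroid in cols 290..312
uv=[]
for v in range(176,236,4):
    w=g[v,294:310]-g[v,285:318].min()-20;w[w<0]=0
    uv.append(((w*np.arange(294,310)).sum()/w.sum(),v))
L=plane("top",uv,.010);f=np.polyfit(L[:,0],L[:,1],1);print("line y=",f,L[[0,-1]],np.std(L[:,1]-np.polyval(f,L[:,0])))
# track outer edge: mat dark mask
mask=((g<60)).astype(np.uint8);n,l,s,c=cv2.connectedComponentsWithStats(mask);
for i in range(1,n):
    if s[i,4]>1500 and 150<c[i,1]<250: 
        print(s[i],c[i]); cn=max(cv2.findContours((l==i).astype(np.uint8),0,2)[0],key=cv2.contourArea)
        print(plane("top",cv2.boxPoints(cv2.minAreaRect(cn)),.01)[:,:2].round(4).tolist())
for n in("top","scene"):
    dd=np.load(n+"0.npy");P=cloud(n,dd)
    M=(P[...,2]>.05)&(P[...,2]<.12)&(P[...,0]>.3)&(P[...,0]<.54)&(P[...,1]>-.25)&(P[...,1]<.0)&(dd>0)
    Q=P[M];print(n,len(Q),Q.min(0),Q.max(0))
    T=Q[Q[:,2]>.094];
    # fit circle by slices along x
    from scipy.optimize import least_squares
    f=lambda a:np.hypot((Q[:,1]-a[0]-a[1]*(Q[:,0]-.42))*np.cos(np.arctan(a[1])),Q[:,2]-a[2])-.0445
    r=least_squares(f,[-.1,0,.055],loss='soft_l1',f_scale=.002);print(r.x,np.std(r.fun))
    print("x pct",np.percentile(Q[:,0],[1,50,99]))
print(d[190:200,230].round(4), cloud("top",d)[190,230],cloud("top",d)[200,340])
for nm,uv in dict(coil=(385,148),wt=(345,157),tee=(305,257),gauge=(303,140)).items(): print(nm,cloud("top",d)[uv[1],uv[0]])
E
```

```text
line y= [-0.07424828  0.10880993] [[0.57879904 0.06589796 0.01      ]
 [0.45580792 0.07484119 0.01      ]] 0.00012852899980533017
[  59  131   86   74 2498] [ 90.69495596 167.19135308]
[[0.5397, 0.6008], [0.714, 0.5544], [0.6606, 0.4124], [0.4893, 0.4627]]
[ 223  169   78   70 4816] [262.43833056 203.3125    ]
[[0.4549, 0.2385], [0.6017, 0.2318], [0.5879, 0.0688], [0.4417, 0.0796]]
[ 300  172  116   72 4993] [348.76907671 209.61245744]
[[0.442, 0.0725], [0.588, 0.063], [0.5693, -0.1879], [0.424, -0.172]]
[ 474  206   82   32 2032] [514.41437008 221.48818898]
[[0.4905, -0.3072], [0.5003, -0.4815], [0.4439, -0.4797], [0.4344, -0.3071]]
top 2138 [ 0.44006144 -0.13622688  0.05043747] [ 0.53995734 -0.03922462  0.10224752]
[-0.08049867 -0.11316393  0.05379293] 0.004693221954939108
x pct [0.44144675 0.48980707 0.53929929]
scene 2355 [ 0.43846398 -0.1256235   0.05006811] [ 0.53996309 -0.03548936  0.09984603]
[-0.07765202 -0.11963112  0.05175964] 0.008825173912391283
x pct [0.44034967 0.47649004 0.53866068]
[0.9119 0.9151 0.9106 0.9097 0.9107 0.9109 0.9106 0.9115 0.9088 0.9095] [0.55153606 0.22438569 0.0089515 ] [ 0.523348   -0.01645259  0.009817  ]
coil [ 0.63205999 -0.11691401  0.03225714]
wt [ 0.61364474 -0.02908801  0.03404845]
tee [0.40217882 0.06214617 0.01196532]
gauge [0.63917368 0.05901168 0.08480013]
```

```bash
cat >> h.py <<'E'
from scipy.optimize import least_squares
YAW=-.0741; LO=np.array([.515,.1088-.07425*.515])
ex=np.array([np.cos(YAW),np.sin(YAW)]);ey=np.array([-ex[1],ex[0]])
def fitcan(n,d,m=None,yr=(-.30,.12)):
    P=cloud(n,d,m);q=P[...,:2]-LO;X=q@ex;Y=q@ey;Z=P[...,2]
    M=(d>0)&(Z>.055)&(Z<.108)&(abs(X)<.085)&(Y>yr[0])&(Y<yr[1])
    X,Y,Z=X[M],Y[M],Z[M]
    f=lambda a:np.hypot((Y-a[0]-a[1]*(X-np.median(X)))*np.cos(a[1]),Z-a[2])-.0443
    r=least_squares(f,[np.median(Y),0,.055],loss='soft_l1',f_scale=.0015)
    px=np.percentile(X,[.5,99.5])
    return dict(y=r.x[0].round(4),slope=r.x[1].round(3),z=r.x[2].round(4),res=np.median(abs(r.fun)).round(4),x=px.round(4),xc=px.mean().round(4),n=len(X))
E
python3 - <<'E'
from h import *
print(LO,ex,ey)
for n in("top","scene"): print(n,fitcan(n,np.load(n+"0.npy")))
# line in scene view
p=np.load("scene0p.npy");g=cv2.cvtColor(p,cv2.COLOR_RGB2GRAY).astype(float)
uv=[]
for v in range(210,246,4):
    c=int(308+(v-206)*(345-308)/(250-206));w=g[v,c-9:c+10]-60;w[w<0]=0
    uv.append(((w*np.arange(c-9,c+10)).sum()/w.sum(),v))
L=plane("scene",uv,.01);print(np.polyfit(L[:,0],L[:,1],1),np.polyval(np.polyfit(L[:,0],L[:,1],1),.515))
E
```

```text
[0.515      0.07056125] [ 0.99725585 -0.07403221] [0.07403221 0.99725585]
top {'y': np.float64(-0.1613), 'slope': np.float64(-0.059), 'z': np.float64(0.0542), 'res': np.float64(0.0009), 'x': array([-0.0612,  0.0815]), 'xc': np.float64(0.0101), 'n': 2753}
scene {'y': np.float64(-0.1591), 'slope': np.float64(-0.108), 'z': np.float64(0.0527), 'res': np.float64(0.0018), 'x': array([-0.0626,  0.0833]), 'xc': np.float64(0.0104), 'n': 2934}
[-0.07433879  0.11074018] 0.0724557005767679
```

```bash
python3 - <<'E'
from h import *
T=R.from_rotvec(get_obs()['tool_rot']).as_matrix();print(T.round(3))
d=np.load("top0.npy");P=cloud("top",d);print("instr max z",np.nanpercentile(P[100:180,445:545,2],95),P[195:245,460:560,2].max())
import h
q=P[...,:2]-LO;X=q@ex;Y=q@ey;Z=P[...,2]
for a in np.arange(-.07,.09,.01):
    M=(d>0)&(abs(X-a)<.005)&(Z>.055)&(Z<.12)&(Y>-.3)&(Y<0);print(a.round(3),M.sum(),Z[M].max().round(4) if M.any() else 0, Y[M].mean().round(4) if M.any() else 0)
E
python3 -m crank '[[[0,0,0.03,-7],[0,0,0.06,-14],[0,0,0.09,-14],[0.02,0.03,0.1,-14],[0.04,0.06,0.1,-14]]]' 0
```

```text
[[-0.     0.329 -0.944]
 [ 0.002 -0.944 -0.329]
 [-1.    -0.002 -0.   ]]
instr max z 0.12051967223227562 0.9094365109284301
-0.07 0 0 0
-0.06 160 0.1007 -0.16
-0.05 219 0.1013 -0.1561
-0.04 220 0.1013 -0.1554
-0.03 214 0.1022 -0.1567
-0.02 218 0.1008 -0.1557
-0.01 212 0.1015 -0.1562
0.0 214 0.101 -0.1579
0.01 211 0.1011 -0.1574
0.02 209 0.1015 -0.1576
0.03 208 0.1014 -0.1585
0.04 214 0.102 -0.1583
0.05 210 0.1042 -0.1594
0.06 186 0.1193 -0.1984
0.07 57 0.1197 -0.2964
0.08 47 0.1198 -0.2963
t: 0.52
tool_pos: [0.2454, -0.5318, 0.3044]
tool_rot: [2.176, 0.089, -2.172]
contact_force: [0.3, -0.0, -0.7]
opening: 0.0256
```

```bash
python3 -m crank '[[[0.01,0.035,0,-5],[0.025,0.07,0,-9.4],[0.045,0.102,0,-9.4],[0.065,0.135,0,-9.4],[0.085,0.167,0,-9.4]]]' 0
python3 -m crank '[[[0.025,0.03,0,0],[0.05,0.06,0,0],[0.075,0.09,0,0],[0.1,0.12,-0.01,0],[0.12,0.15,-0.02,0]]]' 0
python3 -m crank '[[[0.02,0.03,-0.02,0],[0.035,0.06,-0.04,0],[0.05,0.08,-0.065,0],[0.05,0.085,-0.095,0],[0.05,0.085,-0.12,0]]]' 0
python3 - <<'E'
from h import *
o=get_obs();print(o['t'],o['tool_pos'],o['contact_force'],o['opening']);print(R.from_rotvec(o['tool_rot']).as_matrix().round(3))
for n in ("top","scene"):
    p,d=get_image(n);cv2.imwrite(f"pics/{n}1.png",p[:,:,::-1])
E
```

```text
t: 0.93
tool_pos: [0.3307, -0.3614, 0.2998]
tool_rot: [-2.183, 0.081, 2.183]
contact_force: [0.8, -0.1, -0.6]
opening: 0.0001
t: 1.35
tool_pos: [0.4517, -0.2116, 0.2805]
tool_rot: [-2.186, 0.081, 2.183]
contact_force: [0.9, -0.9, -0.7]
opening: 0.0001
t: 1.77
tool_pos: [0.5002, -0.126, 0.158]
tool_rot: [-2.183, 0.076, 2.187]
contact_force: [-0.5, -0.7, 0.5]
opening: -0.0001
1.7667 [ 0.50019692 -0.12600453  0.15797394] [-0.53752059 -0.6636414   0.45290935] -8.848529339807e-05
[[-0.002 -0.07  -0.998]
 [ 0.001 -0.998  0.07 ]
 [-1.    -0.001  0.002]]
```

View pics/scene1.png

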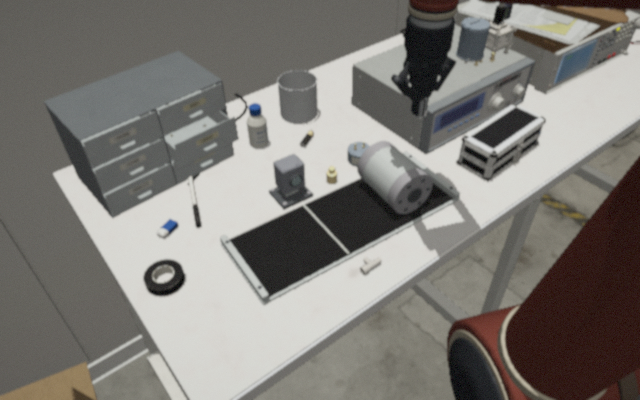

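View pics/top1.png

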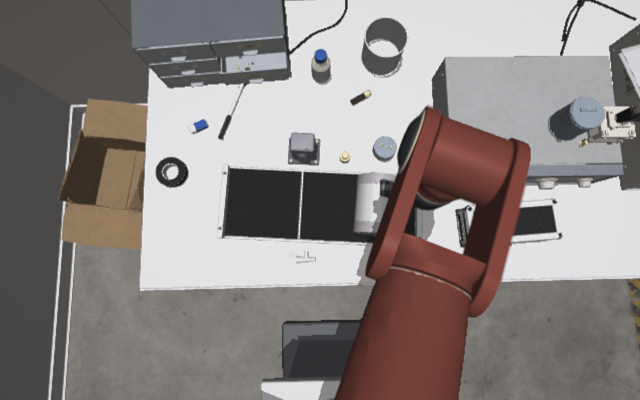

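```bash
python3 -m crank '[[[0,0.012,-0.02,0],[0,0.016,-0.04,0],[0,0.016,-0.052,0],[0,0.016,-0.056,0],[0,0.016,-0.059,0]]]' 0
python3 -m crank '[[[0,0,-0.002,0],[0,0,-0.004,0],[0,0,-0.004,0]]]' 0
```

```text
t: 2.28
tool_pos: [0.5005, -0.1128, 0.1017]
tool_rot: [-2.184, 0.081, 2.184]
contact_force: [-0.1, 0.4, 0.3]
opening: -0.0002
t: 2.53
tool_pos: [0.5009, -0.1128, 0.0981]
tool_rot: [-2.185, 0.081, 2.183]
contact_force: [-0.6, -0.0, -0.7]
opening: 0.0
```

```bash
python3 -m crank '[[[0,0,-0.001,0],[0,0,-0.002,0],[0,0,-0.002,0]]]' 0
python3 -m crank '[[[0,0,-0.001,0],[0,0,-0.002,0],[0,0,-0.002,0]]]' 0
```

```text
t: 2.78
tool_pos: [0.5004, -0.1124, 0.0955]
tool_rot: [-2.184, 0.081, 2.184]
contact_force: [-0.4, 0.1, -0.6]
opening: 0.0002
t: 3.03
tool_pos: [0.5002, -0.1122, 0.0931]
tool_rot: [-2.183, 0.08, 2.184]
contact_force: [0.2, 0.8, 0.0]
opening: -0.0
```

```bash
python3 -m crank '[[[0,0.004,0,0],[0.001,0.008,0.0,0],[0.001,0.012,0.001,0],[0.001,0.016,0.002,0],[0.0015,0.02,0.003,0]]]' 0
python3 - <<'E'
from h import *
for n in ("top","scene"):
    p,d=get_image(n);print(fitcan(n,d))
E
```

```text
t: 3.45
tool_pos: [0.5019, -0.0917, 0.0964]
tool_rot: [-2.184, 0.08, 2.184]
contact_force: [-0.6, 0.4, -0.4]
opening: -0.0002
{'y': np.float64(-0.1592), 'slope': np.float64(-0.039), 'z': np.float64(0.0543), 'res': np.float64(0.0008), 'x': array([-0.0616,  0.0599]), 'xc': np.float64(-0.0008), 'n': 700}
{'y': np.float64(-0.1588), 'slope': np.float64(-0.092), 'z': np.float64(0.0527), 'res': np.float64(0.0015), 'x': array([-0.0624,  0.0813]), 'xc': np.float64(0.0094), 'n': 2901}
```

Run:
```python
from h import *
p,d=get_image("scene");cv2.imwrite("pics/s2.png",cv2.resize(p[110:260,280:480,::-1],None,fx=4,fy=4)[:600,:800])
p,d=get_image("wrist");cv2.imwrite("pics/w2.png",p[:,:,::-1])
```

```text
(no output)
```

View pics/s2.png

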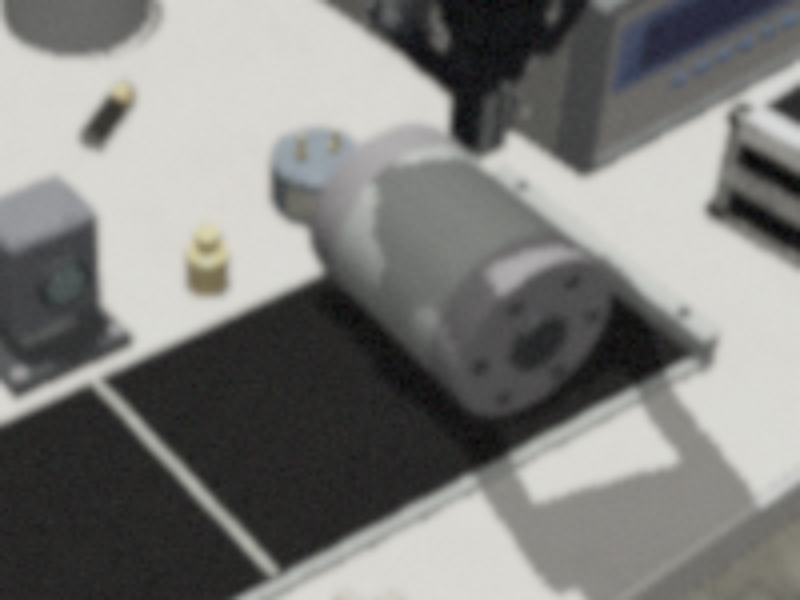

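View pics/w2.png

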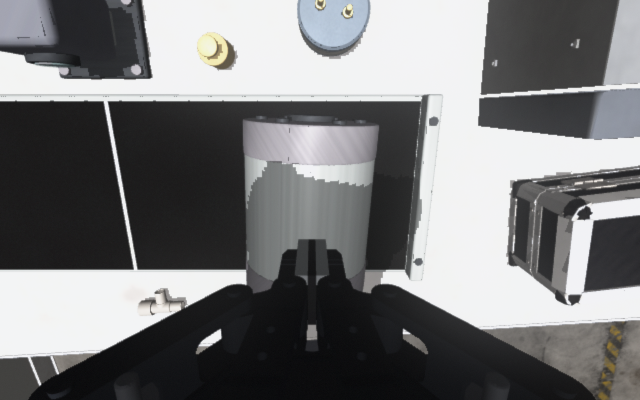

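Run:
```python
from h import *
def proj(n,p):
    m=camera_model(n);c=R.from_rotvec(m['attitude']).inv().apply(np.atleast_2d(p)-m['xyz']);return np.c_[c[:,0]/c[:,2]*m['fx']+m['cx'],c[:,1]/c[:,2]*m['fy']+m['cy'],c[:,2]]
o=get_obs();t=o['tool_pos'];print(t)
pr=proj("scene",[t,t+[0,0,.05]]);print(pr, (pr[:,:2]-[280,110])*4)
p,d=get_image("scene");P=cloud("scene",d)
for v in range(110,152,4): print(v,[tuple(P[v,u].round(3)) for u in (398,402)])
p,d=get_image("wrist");P=cloud("wrist",d)
for v in range(130,300,15): print(v,P[v,312].round(3))
print(fitcan("wrist",d))
```

```text
[ 0.50197756 -0.09211441  0.09646042]
[[398.29454625 158.95251289   0.94645044]
 [400.81182771 137.12421784   0.91216093]] [[473.17818501 195.81005155]
 [483.24731083 108.49687135]]
110 [(np.float64(0.493), np.float64(-0.068), np.float64(0.219)), (np.float64(0.486), np.float64(-0.07), np.float64(0.221))]
114 [(np.float64(0.493), np.float64(-0.069), np.float64(0.21)), (np.float64(0.487), np.float64(-0.072), np.float64(0.212))]
118 [(np.float64(0.501), np.float64(-0.078), np.float64(0.194)), (np.float64(0.487), np.float64(-0.073), np.float64(0.203))]
122 [(np.float64(0.496), np.float64(-0.074), np.float64(0.19)), (np.float64(0.487), np.float64(-0.074), np.float64(0.195))]
126 [(np.float64(0.499), np.float64(-0.078), np.float64(0.178)), (np.float64(0.491), np.float64(-0.079), np.float64(0.182))]
130 [(np.float64(0.497), np.float64(-0.077), np.float64(0.172)), (np.float64(0.491), np.float64(-0.081), np.float64(0.173))]
134 [(np.float64(0.497), np.float64(-0.078), np.float64(0.163)), (np.float64(0.492), np.float64(-0.083), np.float64(0.163))]
138 [(np.float64(0.497), np.float64(-0.079), n
[... 254 characters left out ...]
at64(0.136)), (np.float64(0.491), np.float64(-0.086), np.float64(0.136))]
150 [(np.float64(0.534), np.float64(-0.124), np.float64(0.083)), (np.float64(0.601), np.float64(-0.212), np.float64(-0.001))]
130 [ 0.562 -0.097  0.099]
145 [ 0.554 -0.096  0.099]
160 [ 0.545 -0.095  0.098]
175 [ 0.537 -0.095  0.099]
190 [ 0.528 -0.094  0.099]
205 [ 0.52  -0.093  0.099]
220 [ 0.511 -0.093  0.099]
235 [ 0.502 -0.092  0.1  ]
250 [ 0.513 -0.093  0.143]
265 [ 0.512 -0.093  0.156]
280 [ 0.511 -0.093  0.165]
295 [ 0.504 -0.092  0.164]
{'y': np.float64(27.502), 'slope': np.float64(-1.569), 'z': np.float64(0.0859), 'res': np.float64(0.0007), 'x': array([-0.0469,  0.0842]), 'xc': np.float64(0.0186), 'n': 21806}
```

The canister hasn't moved. The visible finger ends sit near z≈0.13, while the TCP reads 0.096. I'll descend in small steps on top of the canister and watch the force.

```bash
python3 -m crank '[[[0,0,-0.001,0],[0,0,-0.002,0],[0,0,-0.003,0],[0,0,-0.003,0]]]' 0
python3 - <<'E'
from h import *
p,d=get_image("wrist");m=camera_model("wrist");o=get_obs()
c=R.from_rotvec(m['attitude']).inv().apply(o['tool_pos']+np.array([[0,0,0],[0,0,.019],[0,0,.04]])-m['xyz']);print(np.c_[c[:,0]/c[:,2]*m['fx']+m['cx'],c[:,1]/c[:,2]*m['fy']+m['cy'],c[:,2]])
cv2.imwrite("pics/w3.png",cv2.resize(p[200:350,220:420,::-1],None,fx=4,fy=4))
P=cloud("wrist",d)
for v in range(230,262,3): print(v,P[v,305].round(3),P[v,318].round(3))
print(o['tool_pos'],o['contact_force'])
E
```

```text
t: 4.08
tool_pos: [0.5016, -0.0923, 0.0929]
tool_rot: [-2.183, 0.08, 2.184]
contact_force: [0.5, 0.1, -0.0]
opening: 0.0001
[[3.12333709e+02 2.31983921e+02 1.86733738e-01]
 [3.12413190e+02 2.45658599e+02 1.68524682e-01]
 [3.12523731e+02 2.64677043e+02 1.48398883e-01]]
230 [ 0.506 -0.088  0.099] [ 0.505 -0.096  0.099]
233 [ 0.504 -0.088  0.099] [ 0.503 -0.096  0.098]
236 [ 0.502 -0.088  0.099] [ 0.501 -0.096  0.098]
239 [ 0.512 -0.089  0.126] [ 0.512 -0.096  0.127]
242 [ 0.513 -0.09   0.131] [ 0.512 -0.096  0.131]
245 [ 0.513 -0.09   0.134] [ 0.513 -0.096  0.135]
248 [ 0.513 -0.09   0.139] [ 0.513 -0.096  0.138]
251 [ 0.513 -0.09   0.14 ] [ 0.512 -0.096  0.141]
254 [ 0.513 -0.09   0.144] [ 0.512 -0.095  0.143]
257 [ 0.513 -0.09   0.146] [ 0.512 -0.095  0.146]
260 [ 0.513 -0.09   0.149] [ 0.513 -0.095  0.15 ]
[ 0.50167564 -0.09233281  0.09302701] [ 0.10261233  0.13094963 -0.22989293]
```

View pics/w3.png

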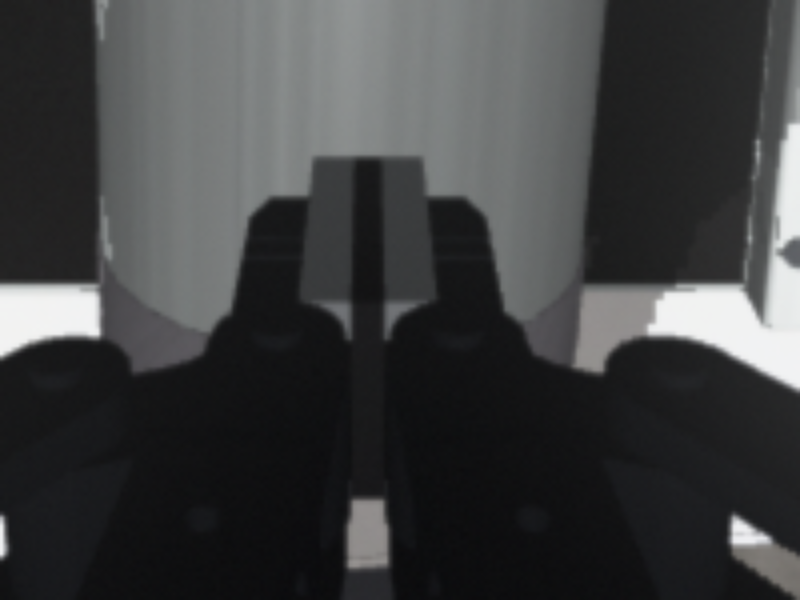

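The wrist and scene views agree: the physical tips are about 32 mm above the reported TCP. Contact on the canister's top should then come at a reported z of about 0.067, where the grasp point at 0.086 is still legal. I'll keep going down gently.

```bash
python3 -m crank '[[[0,0,-0.005,0],[0,0,-0.01,0],[0,0,-0.015,0],[0,0,-0.018,0],[0,0,-0.018,0]]]' 0
python3 -m crank '[[[0,0,-0.001,0],[0,0,-0.002,0],[0,0,-0.003,0],[0,0,-0.003,0]]]' 0
```

```text
t: 4.55
tool_pos: [0.501, -0.092, 0.0739]
tool_rot: [-2.181, 0.08, 2.186]
contact_force: [0.2, 0.3, -0.5]
opening: -0.0001
t: 4.88
tool_pos: [0.5019, -0.0923, 0.0723]
tool_rot: [-2.184, 0.08, 2.184]
contact_force: [0.5, 0.4, -0.3]
opening: 0.0001
```

```bash
python3 -m crank '[[[0,0,-0.001,0],[0,0,-0.001,0],[0,0,-0.001,0]]]' 0
python3 - <<'E'
from h import *
p,d=get_image("wrist");P=cloud("wrist",d)
for v in range(228,250,2): print(v,P[v,305].round(3),P[v,318].round(3))
p,d=get_image("scene");cv2.imwrite("pics/s4.png",cv2.resize(p[110:260,280:480,::-1],None,fx=4,fy=4)[:600,:800])
E
```

```text
t: 5.13
tool_pos: [0.5019, -0.0923, 0.0713]
tool_rot: [-2.184, 0.08, 2.184]
contact_force: [-0.3, 1.1, -0.2]
opening: -0.0002
228 [ 0.516 -0.09   0.099] [ 0.515 -0.096  0.099]
230 [ 0.515 -0.09   0.099] [ 0.515 -0.096  0.1  ]
232 [ 0.514 -0.089  0.099] [ 0.513 -0.096  0.099]
234 [ 0.513 -0.089  0.1  ] [ 0.512 -0.096  0.098]
236 [ 0.512 -0.089  0.1  ] [ 0.511 -0.096  0.1  ]
238 [ 0.51  -0.089  0.099] [ 0.51  -0.096  0.098]
240 [ 0.513 -0.089  0.107] [ 0.512 -0.096  0.106]
242 [ 0.513 -0.09   0.109] [ 0.513 -0.096  0.11 ]
244 [ 0.513 -0.09   0.113] [ 0.512 -0.096  0.111]
246 [ 0.513 -0.09   0.114] [ 0.512 -0.096  0.113]
248 [ 0.513 -0.09   0.116] [ 0.512 -0.096  0.116]
```

View pics/s4.png

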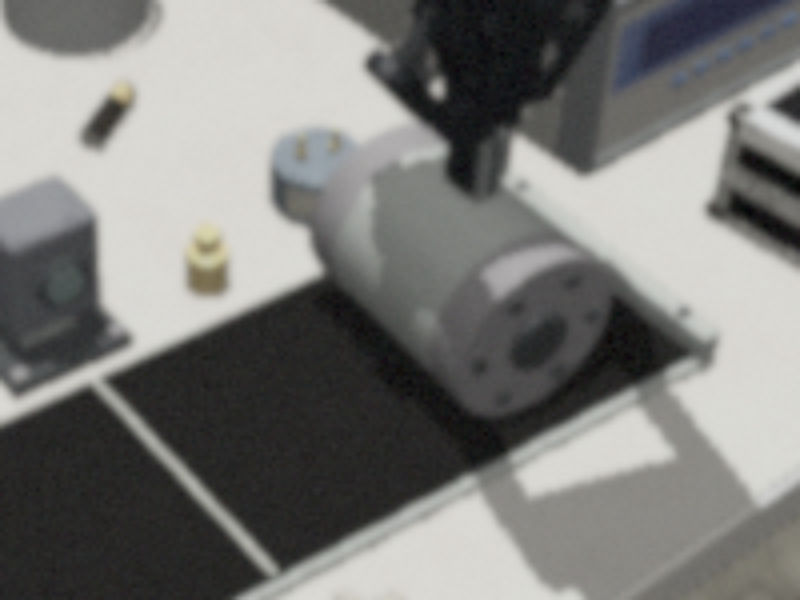

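```bash
python3 -m crank '[[[0,0,-0.002,0],[0,0,-0.003,0],[0,0,-0.004,0],[0,0,-0.004,0]]]' 0
python3 -m crank '[[[0,0,-0.001,0],[0,0,-0.002,0],[0,0,-0.002,0]]]' 0
```

```text
t: 5.57
tool_pos: [0.5019, -0.0924, 0.0681]
tool_rot: [-2.184, 0.08, 2.185]
contact_force: [-2.9, 0.1, 5.2]
opening: -0.0003
t: 5.82
tool_pos: [0.502, -0.0927, 0.068]
tool_rot: [-2.183, 0.081, 2.186]
contact_force: [-7.5, 0.6, 15.6]
opening: -0.0
```

Contact comes at z=0.068 with about 15 N. Now I drag.

```bash
python3 -m crank '[[[0,0.005,0,0],[0.001,0.012,0,0],[0.0015,0.02,0,0],[0.002,0.027,0,0],[0.0025,0.03,0,0]]]' 0
python3 - <<'E'
from h import *
p,d=get_image("scene");print(fitcan("scene",d))
p,d=get_image("wrist");print(fitcan("wrist",d))
o=get_obs();print(o['tool_pos'],o['contact_force'])
E
```

```text
t: 6.23
tool_pos: [0.5056, -0.062, 0.0675]
tool_rot: [-2.187, 0.08, 2.182]
contact_force: [-2.6, 0.7, 8.8]
opening: -0.0
{'y': np.float64(-0.1429), 'slope': np.float64(-0.116), 'z': np.float64(0.0529), 'res': np.float64(0.0022), 'x': array([-0.0621,  0.0832]), 'xc': np.float64(0.0106), 'n': 2648}
{'y': np.float64(-0.1645), 'slope': np.float64(-1.111), 'z': np.float64(0.0529), 'res': np.float64(0.0035), 'x': array([-0.0492,  0.0833]), 'xc': np.float64(0.0171), 'n': 24181}
[ 0.50556103 -0.0619731   0.0675403 ] [-3.43754153  0.88914129  9.80045362]
```

```bash
python3 -m crank '[[[0,0,0.01,0],[-0.001,-0.015,0.015,0],[-0.002,-0.028,0.015,0],[-0.002,-0.028,0.005,0],[-0.002,-0.028,-0.002,0]]]' 0
python3 -m crank '[[[0,0.007,0.0007,0],[0.001,0.015,0.0015,0],[0.002,0.023,0.002,0],[0.0025,0.031,0.002,0],[0.003,0.039,0.002,0]]]' 0
python3 -m crank '[[[0,0.008,0,0],[0.001,0.016,-0.0005,0],[0.0015,0.021,-0.001,0],[0.002,0.024,-0.0015,0],[0.002,0.025,-0.0015,0]]]' 0
python3 - <<'E'
from h import *
p,d=get_image("scene");print(fitcan("scene",d));cv2.imwrite("pics/s5.png",p[:,:,::-1])
p,d=get_image("top");print(fitcan("top",d));cv2.imwrite("pics/t5.png",p[:,:,::-1])
E
```

```text
t: 6.75
tool_pos: [0.5035, -0.0917, 0.0653]
tool_rot: [-2.187, 0.084, 2.182]
contact_force: [-18.7, -5.0, 54.4]
opening: -0.0002
t: 7.17
tool_pos: [0.5078, -0.051, 0.068]
tool_rot: [-2.19, 0.081, 2.179]
contact_force: [-0.5, -0.4, 11.7]
opening: 0.0001
t: 7.58
tool_pos: [0.5107, -0.0254, 0.0668]
tool_rot: [-2.192, 0.079, 2.176]
contact_force: [2.1, 0.8, 12.3]
opening: 0.0001
{'y': np.float64(-0.1092), 'slope': np.float64(-0.154), 'z': np.float64(0.0526), 'res': np.float64(0.003), 'x': array([-0.061 ,  0.0835]), 'xc': np.float64(0.0113), 'n': 2664}
{'y': np.float64(-0.1188), 'slope': np.float64(-1.004), 'z': np.float64(0.0504), 'res': np.float64(0.0042), 'x': array([-0.06  ,  0.0837]), 'xc': np.float64(0.0118), 'n': 1127}
```

View pics/s5.png

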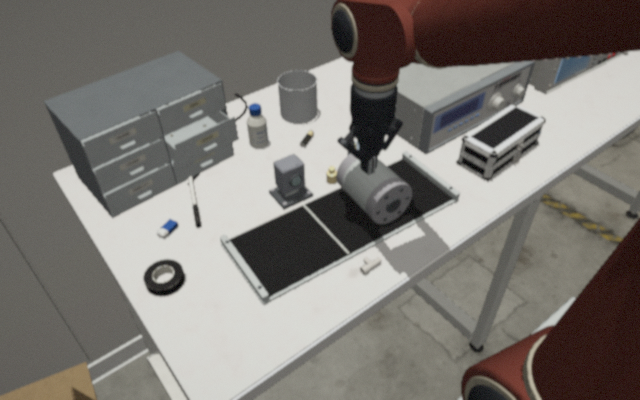

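View pics/t5.png

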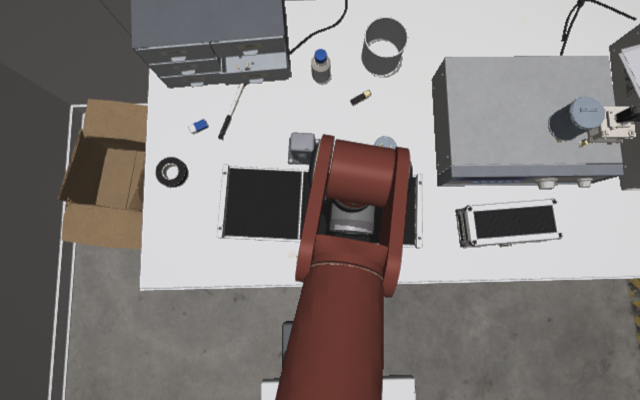

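```bash
sed -i 's/(Z<.108)&(abs(X)<.085)/(Z<.103)\&(abs(X)<.052)/; s/(Z>.055)&(Z<.103)/(Z>.055)\&(Z<.103)/' h.py; grep -n "Z<" h.py
python3 - <<'E'
from h import *
for n in("top","scene"): print(n,fitcan(n,np.load(n+"0.npy")))
p,d=get_image("scene");print(fitcan("scene",d))
E
python3 -m crank '[[[0,0,0.01,0],[-0.001,-0.017,0.015,0],[-0.002,-0.033,0.015,0],[-0.0025,-0.033,0.006,0],[-0.0025,-0.033,0.001,0]]]' 0
```

```text
24:    M=(d>0)&(Z>.055)&(Z<.103)&(abs(X)<.052)&(Y>yr[0])&(Y<yr[1])
top {'y': np.float64(-0.1609), 'slope': np.float64(-0.04), 'z': np.float64(0.0542), 'res': np.float64(0.0007), 'x': array([-0.0517,  0.0513]), 'xc': np.float64(-0.0002), 'n': 2224}
scene {'y': np.float64(-0.1587), 'slope': np.float64(-0.044), 'z': np.float64(0.0529), 'res': np.float64(0.0008), 'x': array([-0.0515,  0.0515]), 'xc': np.float64(-0.0), 'n': 1878}
{'y': np.float64(-0.1095), 'slope': np.float64(-0.04), 'z': np.float64(0.053), 'res': np.float64(0.0008), 'x': array([-0.0516,  0.0508]), 'xc': np.float64(-0.0004), 'n': 1625}
t: 8.15
tool_pos: [0.5049, -0.0598, 0.0652]
tool_rot: [-2.184, 0.083, 2.184]
contact_force: [-12.9, -4.2, 37.2]
opening: 0.0004
```

```bash
python3 -m crank '[[[0,0.007,0.0007,0],[0.001,0.015,0.0012,0],[0.002,0.023,0.0015,0],[0.0025,0.031,0.0015,0],[0.003,0.039,0.0015,0]]]' 0
python3 -m crank '[[[0,0.008,0,0],[0.001,0.016,-0.001,0],[0.0015,0.022,-0.0018,0],[0.002,0.026,-0.0025,0],[0.002,0.028,-0.0025,0]]]' 0
python3 -m crank '[[[0,0,0.01,0],[-0.001,-0.017,0.016,0],[-0.0025,-0.034,0.016,0],[-0.0025,-0.035,0.008,0],[-0.0025,-0.035,0.003,0]]]' 0
python3 - <<'E'
from h import *
p,d=get_image("scene");print(fitcan("scene",d))
E
```

```text
t: 8.57
tool_pos: [0.5092, -0.0193, 0.068]
tool_rot: [-2.187, 0.08, 2.181]
contact_force: [0.2, -0.1, 11.3]
opening: 0.0002
t: 8.98
tool_pos: [0.5125, 0.0093, 0.0667]
tool_rot: [-2.19, 0.078, 2.178]
contact_force: [0.4, 2.1, 14.1]
opening: -0.0001
t: 9.4
tool_pos: [0.5062, -0.0269, 0.065]
tool_rot: [-2.18, 0.081, 2.186]
contact_force: [-0.6, -2.2, 17.9]
opening: 0.0001
{'y': np.float64(-0.0757), 'slope': np.float64(-0.042), 'z': np.float64(0.053), 'res': np.float64(0.0007), 'x': array([-0.0517,  0.0514]), 'xc': np.float64(-0.0002), 'n': 1977}
```

```bash
python3 -m crank '[[[0,0.007,0.0007,0],[0.001,0.015,0.0012,0],[0.002,0.023,0.0015,0],[0.0025,0.031,0.0015,0],[0.003,0.039,0.0015,0]]]' 0
python3 -m crank '[[[0,0.008,0,0],[0.001,0.016,-0.001,0],[0.0015,0.022,-0.0018,0],[0.002,0.026,-0.0025,0],[0.002,0.028,-0.0025,0]]]' 0
python3 -m crank '[[[0,0,0.01,0],[-0.001,-0.017,0.016,0],[-0.0025,-0.034,0.016,0],[-0.0025,-0.035,0.008,0],[-0.0025,-0.035,0.003,0]]]' 0
python3 - <<'E'
from h import *
p,d=get_image("scene");print(fitcan("scene",d));cv2.imwrite("pics/s6.png",p[:,:,::-1])
E
```

```text
t: 9.87
tool_pos: [0.5107, 0.0131, 0.0682]
tool_rot: [-2.185, 0.079, 2.183]
contact_force: [1.0, 0.1, 2.0]
opening: 0.0
t: 10.28
tool_pos: [0.513, 0.0411, 0.0674]
tool_rot: [-2.185, 0.079, 2.183]
contact_force: [-1.5, 0.4, 9.3]
opening: -0.0002
t: 10.7
tool_pos: [0.509, 0.0047, 0.0676]
tool_rot: [-2.181, 0.081, 2.185]
contact_force: [-0.2, 1.0, -0.7]
opening: -0.0001
{'y': np.float64(-0.0407), 'slope': np.float64(-0.038), 'z': np.float64(0.0531), 'res': np.float64(0.0007), 'x': array([-0.0519,  0.0513]), 'xc': np.float64(-0.0003), 'n': 2081}
```

View pics/s6.png

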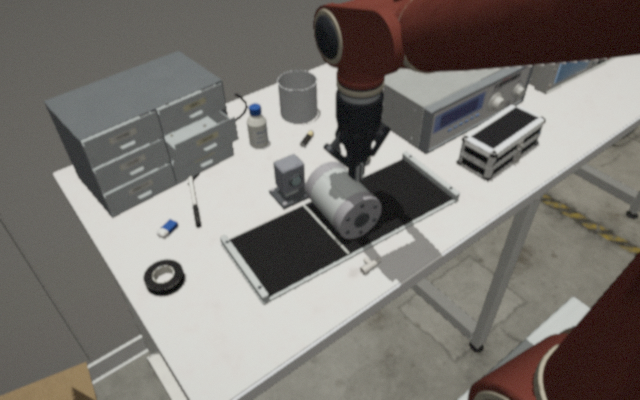

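```bash
python3 -m crank '[[[0,0.003,-0.002,0],[0.0005,0.007,-0.003,0],[0.001,0.015,-0.0022,0],[0.002,0.024,-0.0017,0],[0.0025,0.033,-0.0015,0]]]' 0
python3 -m crank '[[[0,0.008,0,0],[0.001,0.016,-0.0005,0],[0.0015,0.022,-0.001,0],[0.002,0.026,-0.0015,0],[0.002,0.028,-0.0015,0]]]' 0
python3 - <<'E'
from h import *
p,d=get_image("scene");print(fitcan("scene",d))
E
```

```text
t: 11.17
tool_pos: [0.512, 0.039, 0.0681]
tool_rot: [-2.182, 0.079, 2.186]
contact_force: [-2.6, -0.1, 5.4]
opening: 0.0002
t: 11.58
tool_pos: [0.5153, 0.0673, 0.0679]
tool_rot: [-2.186, 0.078, 2.183]
contact_force: [-3.2, -0.4, 10.7]
opening: -0.0001
{'y': np.float64(-0.0096), 'slope': np.float64(-0.031), 'z': np.float64(0.053), 'res': np.float64(0.0008), 'x': array([-0.0519,  0.0515]), 'xc': np.float64(-0.0002), 'n': 1916}
```

```bash
python3 -m crank '[[[0,0,0.01,0],[-0.001,-0.012,0.013,0],[-0.0015,-0.02,0.012,0],[-0.0015,-0.02,0.005,0],[-0.0015,-0.02,0.001,0]]]' 0
python3 -m crank '[[[0,0.0,-0.001,0],[0.0005,0.006,-0.001,0],[0.001,0.013,-0.001,0],[0.0015,0.02,-0.001,0],[0.002,0.024,-0.001,0]]]' 0
python3 -m crank '[[[0,0,0,0],[0,0,0,0]]]' 0
python3 - <<'E'
from h import *
p,d=get_image("scene");print(fitcan("scene",d))
E
```

```text
t: 12.05
tool_pos: [0.5128, 0.0448, 0.0667]
tool_rot: [-2.183, 0.082, 2.183]
contact_force: [-9.4, -2.1, 31.8]
opening: -0.0
t: 12.47
tool_pos: [0.5157, 0.0702, 0.068]
tool_rot: [-2.184, 0.08, 2.183]
contact_force: [-5.6, -0.1, 15.8]
opening: -0.0002
t: 12.63
tool_pos: [0.5157, 0.0701, 0.068]
tool_rot: [-2.185, 0.08, 2.183]
contact_force: [-5.3, 0.6, 16.0]
opening: -0.0
{'y': np.float64(0.0025), 'slope': np.float64(-0.029), 'z': np.float64(0.0528), 'res': np.float64(0.0009), 'x': array([-0.0519,  0.0511]), 'xc': np.float64(-0.0004), 'n': 2089}
```

Scene says the canister is at the line to within about 1 mm. I'll lift straight up and retreat, then verify with both cameras.

```bash
python3 -m crank '[[[0,0,0.004,0],[0,0,0.02,0],[0,0,0.05,0],[0,0,0.09,0],[0,0,0.13,0]]]' 0
python3 -m crank '[[[0,-0.03,0.03,0],[-0.01,-0.06,0.06,0],[-0.03,-0.09,0.09,0],[-0.06,-0.12,0.1,0],[-0.09,-0.15,0.1,0]]]' 0
python3 -m crank '[[[-0.02,-0.03,0,0],[-0.045,-0.06,0,0],[-0.07,-0.09,0,0],[-0.09,-0.12,0,0],[-0.09,-0.15,0,0]]]' 0
python3 - <<'E'
from h import *
for n in ("top","scene"):
    p,d=get_image(n);print(n,fitcan(n,d));cv2.imwrite(f"pics/{n}7.png",p[:,:,::-1])
    P=cloud(n,d);q=P[...,:2]-LO;X=q@ex;Y=q@ey;M=(P[...,2]>.07)&(P[...,2]<.103)&(abs(Y)<.05)&(abs(X)<.075);print(np.percentile(X[M],[1,99]))
E
```

```text
t: 13.1
tool_pos: [0.513, 0.0696, 0.1943]
tool_rot: [-2.178, 0.081, 2.189]
contact_force: [2.2, -0.4, 0.0]
opening: -0.0001
t: 13.52
tool_pos: [0.4316, -0.075, 0.2978]
tool_rot: [-2.189, 0.081, 2.181]
contact_force: [-0.5, -0.7, 0.3]
opening: 0.0001
t: 13.93
tool_pos: [0.3388, -0.2249, 0.2946]
tool_rot: [-2.182, 0.084, 2.183]
contact_force: [0.4, 0.3, -0.3]
opening: 0.0
top {'y': np.float64(-0.0), 'slope': np.float64(-0.034), 'z': np.float64(0.0543), 'res': np.float64(0.0007), 'x': array([-0.0515,  0.0511]), 'xc': np.float64(-0.0002), 'n': 2218}
[-0.05256028  0.06621425]
scene {'y': np.float64(0.0021), 'slope': np.float64(-0.028), 'z': np.float64(0.0529), 'res': np.float64(0.0008), 'x': array([-0.0519,  0.0516]), 'xc': np.float64(-0.0002), 'n': 2384}
[-0.0541173   0.06592377]
```

View pics/top7.png

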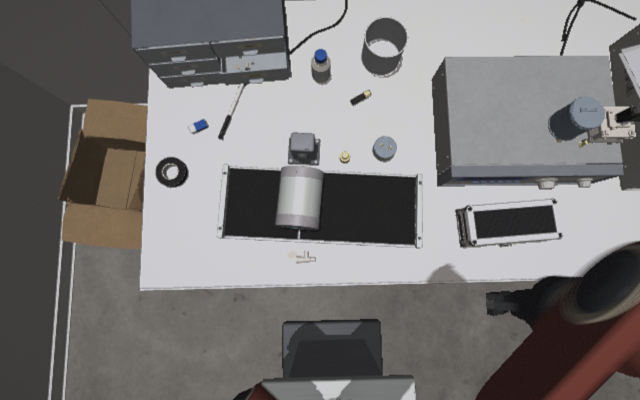

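View pics/scene7.png

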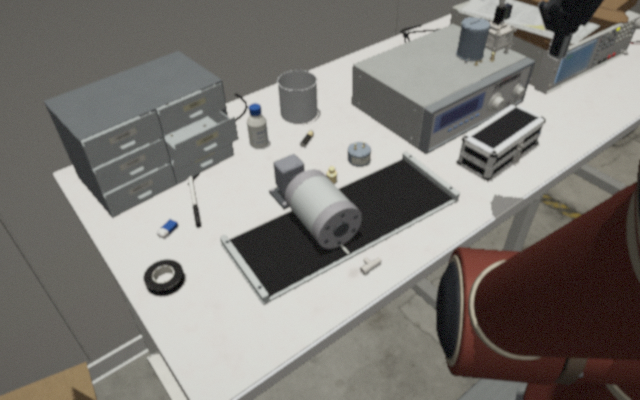

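Both views put the canister axis within about 1 mm of the line. The coil (385,148), weight (345,157) and tee (305,257) are at the same pixels as at the start.

```bash
python3 -c "
from station import *
print(finish_job())"
```

```text
the job is handed in; nothing more can be done
None
```

The canister now rests on the white index line in front of the gauge head. I rolled it about 161 mm (about 3.6 rad) by dragging the shut fingertips along its top in six short strokes, then lifted straight off. The job went in at about 14 s, and `finish_job` gave no verdict.

**Last checks (top and scene cameras, arm clear):**
- **Along the track:** the axis is within about 1 mm of the line, measured against each camera's own view of the line.
- **Across the track:** it sits about 7 mm toward the far edge from the middle.
- **Angle and height:** it is about 0.03 rad off parallel to the line, and its centre is at about 0.054 m, so it was not lifted.
- **Other things:** the weight, coil standard and adapter are at the same pixels as at the start.

**What disagreed or was not confirmed:**
- **Fingertip height:** the visible fingertips were about 32 mm higher than the reported TCP. I went by the cameras and the contact force, and the reported grasp point stayed at or above 0.083 m during contact.
- **Camera offset:** the two cameras differ by about 2 mm in absolute position.
- **Landing force:** one stroke landed at about 54 N on the fingertips, against a usual 5 to 37 N. The 40 N limit covers the arm and gripper body, and the wrist stayed under its 120 N.
- **Half turn:** I worked this out from the distance rolled and the stick (no slip) between strokes; I did not measure the canister's rotation directly.

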